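Fish the dropped T-nut out from beside the drill vise

ROBOT

A 7-joint arm with a two-finger parallel gripper is mounted at the origin on the work surface. World frame = base frame: x ahead of the robot, y to its left, z up, the work surface at z = 0. Lengths are in m, angles in rad, forces in N, time in s.
With the tool pointing down it reaches from about 0.4 to 0.85 m from the base axis. Payload 10.4 kg.
Tool frame: the origin (TCP) lies midway between the tips of the shut fingers; the grasp point (between the pads) lies 19 mm behind it; z points along the fingers, y is the line along which they close (so a half turn about z gives the same grasp; the last joint's range is limited). The gripper opens to 87 mm and grips with 3 to 60 N. Pads are 19 mm wide; open, the fingers measure 117 mm over their backs; the gripper's body (75 mm by 190 mm) begins 51 mm behind the grasp point.
Start: joints at [-1.274, 0.332, -0.065, 1.46, 0.022, 1.35, -0.088], TCP at [0.196, 0.593, 0.223] pointing down, gripper open.
Joint ranges: [-2.6, 2.6], [-0.5, 2.12], [-1.47, 1.34], [0.16, 2.42], [-1.27, 4.41], [0.06, 2.06], [-2.6, 2.6]. Speed limits (rad/s): [2.22, 2.22, 2.79, 2.79, 3.14, 3.14, 3.14].

INTERFACE

Orientations are given as a unit quaternion [x, y, z, w].
In Python, from bench import r gives the robot as it stands.
- The arm moves only by the tool move_arm, never from a script. Its argument "targets" is a list of rows, each a list of 3 entries, a list of its own where there are three numbers: the shift along the tool's x, y, z in cm, then the turn, a rotation vector about the tool's x, y, z in rad, then the opening in per cent of the stroke, from 0 (shut) to 100 (fully open). In form: [[[x, y, z], [wx, wy, wz], gripper], ...]. A call has 1 to 20 rows; each row shifts and turns the commanded pose from where the row before left it, along the tool's axes as they then stand; what a row does not reach is not made up. A row lasts 1/8 s, in which the tool goes at most 62.5 mm and 10.7 degrees, less where a joint would pass 70% of its speed; a pose out of reach is approached as far as the arm can. A call with a gripper value outside its range is refused whole. The fingers move at their own pace and stop on an object; "grip_force" is the grip in N (left out, the last holds). Time passes only in rows, so rows that do not move let the fingers close. It gives the time, the measured TCP pose, the force, the opening and the grip force at its end, in the units of the state.
- r.read_state(): the state, without advancing time (a new reading comes with each control period).
- r.camera(name): name is "side" or "top"; returns a dict with "image" (384x512x3 uint8, blue, green, red), "vertical_fov" (degrees; the focal length in pixels is half the picture's height over the tangent of half this angle, whatever the lens; pixels are square), "cx", "cy" (the principal point, pixels), "cam_to_world" (4x4, takes a point from camera to world coordinates). Camera axes: x right, y down, z forward; pixel columns grow to the right and rows downward; lengths in m; the calibration is good to about 2 mm. A picture is of the moment at which its call begins. There is no depth.
- r.close_job(): hands the job in; it is judged then, once.
The state is a dict: "time": time; "joint_positions": joint angles; "joint_vel": joint speeds; "joint_torque": joint torques, N m; "ee_pos": TCP position; "eef_rot": TCP orientation; "ft_force": force on the tool from outside, world axes, zero at the start; "torque": the same for the moment, N m; "width": finger opening in m; "grip_force": force on a finger pad.
Only numpy, scipy, OpenCV 4.12 (cv2) and the standard library are available. Lean on these libraries where they do the work, as an engineer would, in place of code of your own. Each camera call takes 0.05 s, during which the arm holds its last target. There are 200 camera calls.

TASK

A brass T-nut has dropped into the narrow gap between the blue drill vise and its wooden rail. Take the red-handled bent rod from its stand, reach its claw over and behind the nut, feel for the gap's uneven floor and rake the nut out of the mouth into the yellow tray, keeping the claw resting lightly on the floor all the way (a few newtons: it must neither lift off nor dig in). Then put the rod back upright in its stand; do not touch the nut with the fingers, and leave the other things alone.

Things in the scene. Friction and masses are not known exactly. Their poses are not given: they have to be found in the camera images.
- vise: Fixed assembly: low blue drill vise, wooden rail beside it, yellow tray. Origin on the table under the gap's middle; x along the gap from open mouth (x -100 mm) to closed back (x +94), y across. Gap 16 mm wide (y -8 to +8), walls 70 mm above the table: vise body y 8 to 100, rail y -34 to -8; jaws on the vise rise to 94. Nowhere may rod or nut be pressed or jammed against it with over 8 N.
- floor (a point): Ridge of the gap's floor (vise x -20, y 0, 22 mm above the table), vise's axes. The floor is two aluminium leaves that meet here: one goes to the back end, tilted up to 0.06 rad either way, one to the mouth, tilted up to 0.14 rad either way on its own. Neither tilt is measured or shown by these axes; both stay fixed under load. Floor and firmly held rod together give about 0.5 mm per N.
- strap (a point): Dark steel strap across the back part of the gap: point on its underside at its front edge (vise x = +45 mm), 70 mm above the table; the strap goes on from there to the back end (x +100), 6 mm thick with 4 mm bolt heads. Axes as the vise's.
- mouth (a point): Middle of the gap's open mouth (vise x = -100 mm, y = 0, 22 mm above the table); axes as the vise's. The floor ends here, anywhere up to 11 mm above or below this point.
- tray (a point): Centre of the yellow tray's inner floor (vise x = -150 mm, 4 mm above the table), axes as the vise's. Inside 100 mm (x) by 88 mm (y), right against the mouth; rims 18 mm above the table.
- nut: The dropped brass T-nut, 30 mm long (its x, lying along the gap), 13 mm wide (y), 7 mm high (z; the top 2.5 mm is only 8 mm wide); origin at its centre, x pointing to the back of the gap. 20 to 45 g. It lies on the gap's floor just in front of the strap, all of it visible from above.
- rod: Bent steel rod, 98 to 182 g, upright in its stand. Origin at the centre of its red handle, 18 (x) x 22 (y) x 56 mm high (z up); x is where the foot points. Below it a dark collar 20 (x) x 36 (y) mm, z -33 to -28. A 6 mm round shank goes down to z = -133, bends and runs 45 mm along +x (foot), then bends down into the claw, lowest point x = +45, z = -154 mm.
- claw (a point): Lowest point of the rod's claw (6 mm round with a ball end), 18 mm below the underside of the foot. Axes as the rod's.
- slot (a point): Rod stand: fixed plywood block 130 mm high. Point on its top where the shank stands; x is where the foot points when stored. Slot: x -10 to +55, y -8 to +8 mm about this point, 124 mm deep. Block: x -18 to +63, y -32 to +32 mm. Stored, the rod's collar rests on this top with the handle's centre 33 mm above it. Stand and green caddy may swap sides.
- caddy: Fixed green open pencil box, 110 x 100 x 90 mm, with pencils standing to 156 mm; origin under its centre. The stand and it may swap sides.
- tealight_red: Loose red tealight, 38 mm across, 15 mm high; leave alone. Origin under its centre.
- tealight_blue: Loose blue tealight, same size; leave alone.
- tealight_white: Loose white tealight, same size; leave alone.
- pegboard: Loose drilled wooden peg board, 120 x 90 x 18 mm; leave alone. Origin under its centre.
- glue: Loose bottle, 48 mm across, 120 mm high; leave alone. Origin under its centre.
- screwdriver: Loose screwdriver lying on the table; leave alone.

How it is judged:
On the way, in this order (a step that is already met when the one before it is completed fails the run):
1. the rod is lifted clear of its stand (height (world z) of claw above 0.132 m), for 0.1 s.
2. the claw is down behind the nut in the gap, touching the floor, with the nut still in the gap (x of claw in the frame of nut between 0.014 and 0.05 m and y of claw in the frame of vise between -0.008 and 0.008 m and z of claw in the frame of nut below 0.001 m and contact force between rod and vise above 0.4 N and x of nut in the frame of vise above 0 m), for 0.1 s.
3. the nut is raked along the gap's middle with the claw behind it, resting on the floor (x of nut in the frame of vise between -0.05 and -0.005 m and contact force between rod and vise above 0.4 N and x of claw in the frame of nut between 0.01 and 0.04 m), for 0.15 s.
4. the nut is raked to the mouth with the claw behind it, resting on the floor (x of nut in the frame of vise between -0.1 and -0.06 m and contact force between rod and vise above 0.4 N and x of claw in the frame of nut between 0.01 and 0.04 m), for 0.15 s.
5. the nut lies in the tray (x of nut in the frame of vise between -0.2 and -0.102 m and z of nut in the frame of vise below 0.02 m and linear speed of nut below 0.03 m/s), for 0.2 s.
At the end, for the whole second after the job is handed in: The nut lies still in the yellow tray (its centre past the mouth and less than 20 mm above the table); the rod stands at rest, upright within 0.2 rad, in the stand's slot, claw down, with its collar resting on the top (within 6 mm) (x of nut in the frame of vise between -0.2 and -0.102 m and y of nut in the frame of vise between -0.044 and 0.044 m and z of nut in the frame of vise below 0.02 m and linear speed of each of nut, rod below 0.02 m/s and z of rod in the frame of slot between 0.027 and 0.039 m and horizontal distance between rod and slot below 0.05 m and angle between rod's own z axis and vertical below 0.2 rad and z of claw in the frame of slot below -0.1 m); the robot touches nothing.
It fails at once if the rod presses on the vise assembly with more than 8 N (contact force between rod and vise above 8 N).
It fails at once if the nut is jammed against the vise assembly with more than 8 N (contact force between nut and vise above 8 N).
It fails at once if the fingers touch the nut (contact force between the fingers and nut above 0.05 N).
It fails at once if the arm or gripper pushes the vise assembly (contact force between any of the fingers, the arm and vise above 5 N).
It fails at once if a bystander is disturbed (distance of any of tealight_red, tealight_blue, tealight_white, pegboard, glue, screwdriver from where it was at the start of the episode above 0.02 m or contact force between the arm and caddy above 5 N).
It also fails if it takes over 72 s, if anything falls off the work surface, if the arm or the gripper's body presses on something with over 40 N, if the wrist force passes 120 N, or if a joint passes its speed limit or range.

## Working session

There is one attempt and no reset: what is moved stays moved. The work goes in short steps, Python scripts to look and compute and a tool call to move; the robot and the scene stay as the last step left them, time stands still between calls to the robot, and variables do not carry over. Pictures are saved under pics/ and viewed, at most 10 in all, crops included, and the job is handed in when it is done.

Besides the shell and the picture viewer there is one more tool, called in YAML: its name, and indented under it one key for each argument. move_arm: Moves the arm, as the interface text tells. Its arguments: {"type":"object","properties":{"targets":{"type":"array"},"grip_force":{"type":"number"}},"required":["targets"]}

```bash
mkdir -p pics; ls; cat > h.py <<'E'
import numpy as np, cv2
from scipy.spatial.transform import Rotation as R
from bench import r
def cam(n):
    c=r.camera(n); c['f']=c['image'].shape[0]/2/np.tan(np.radians(c['vertical_fov'])/2); c['T']=np.array(c['cam_to_world']); return c
def ray(c,u,v):
    d=c['T'][:3,:3]@np.array([(u-c['cx'])/c['f'],(v-c['cy'])/c['f'],1]); return c['T'][:3,3],d
def onz(c,u,v,z):
    o,d=ray(c,u,v); return o+d*(z-o[2])/d[2]
def proj(c,p):
    q=c['T'][:3,:3].T@(np.array(p)-c['T'][:3,3]); return np.array([c['cx']+c['f']*q[0]/q[2],c['cy']+c['f']*q[1]/q[2]])
E
python3 - <<'E'
from h import *
for n in('top','side'):
    c=cam(n); print(n,c['f'],c['cx'],c['cy'],c['T'].round(3).tolist()); cv2.imwrite(f'pics/{n}0.png',c['image'])
    np.save(n+'0.npy',c,allow_pickle=True)
s=r.read_state(); print(s['time'],s['ee_pos'],s['eef_rot'],s['ft_force'],s['width'])
E
```

```text
pics
top 433.22981219274004 257.5010239473172 186.65517388680763 [[-0.021, -0.998, 0.055, 0.496], [-1.0, 0.021, 0.003, 0.02], [-0.004, -0.055, -0.998, 1.38], [0.0, 0.0, 0.0, 1.0]]
side 470.2519868296277 257.1937719481792 193.55951866419838 [[0.804, -0.309, 0.509, -0.08], [-0.595, -0.401, 0.697, -0.884], [-0.012, -0.862, -0.506, 0.766], [0.0, 0.0, 0.0, 1.0]]
0.1 [0.19641586 0.59296686 0.22182398] [ 1.59233376e-01  9.87240755e-01 -6.46917104e-04 -6.54476280e-05] [-0.05905188  0.04082022  0.71757951] 0.08702228137535398
```

View pics/top0.png

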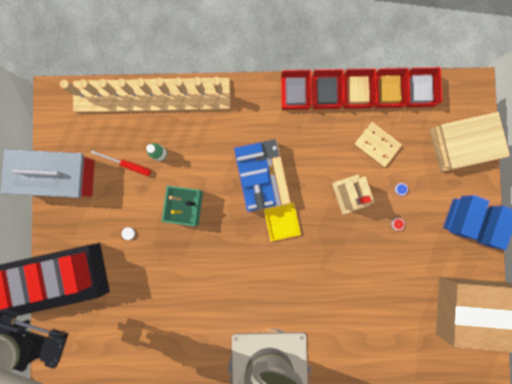

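View pics/side0.png

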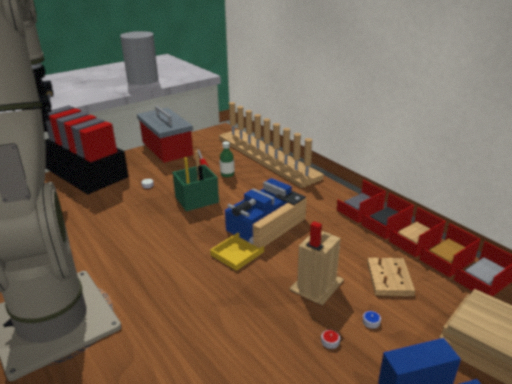

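The top view shows the vise near pixel (262,178), tray (283,222), stand (353,194) with the red handle at (365,199), and caddy (183,206). The side view shows the stand at (320,265) with the handle at (316,235). I'll enlarge the vise and stand.

```bash
python3 - <<'E'
from h import *
t=np.load('top0.npy',allow_pickle=True).item()['image']; s=np.load('side0.npy',allow_pickle=True).item()['image']
k=dict(interpolation=cv2.INTER_CUBIC)
a=cv2.resize(t[130:250,225:305],(400,600),**k); b=cv2.resize(t[165:225,325:385],(400,400),**k)
b=cv2.copyMakeBorder(b,0,200,0,0,cv2.BORDER_CONSTANT)
cv2.imwrite('pics/tc.png',np.hstack([a,b]))
a=cv2.resize(s[170:280,205:345],(800,629),**k)[:600]
cv2.imwrite('pics/sc.png',a)
E
```

```text
(no output)
```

View pics/tc.png

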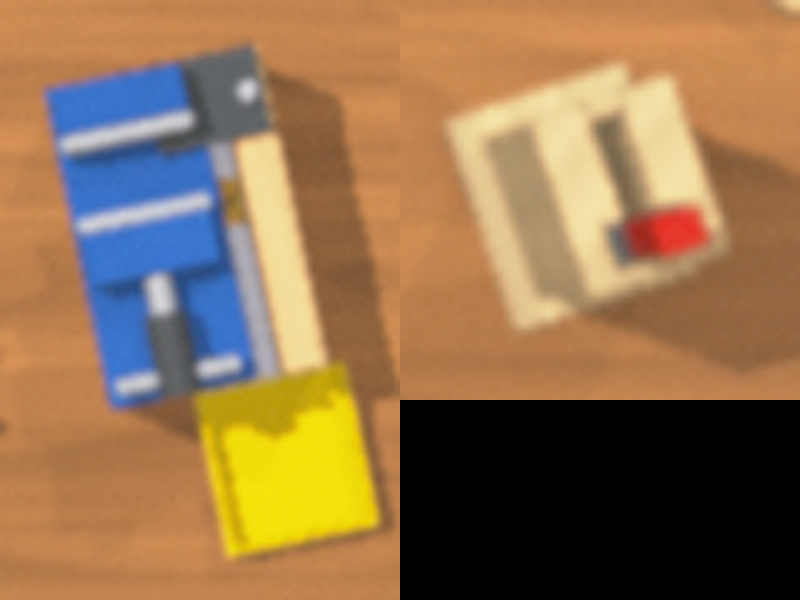

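View pics/sc.png

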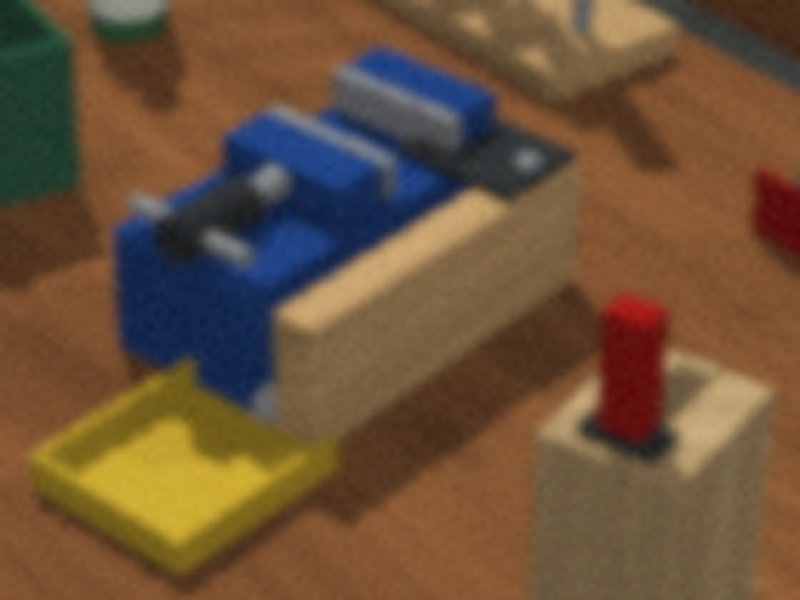

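The top crop shows the rail's front corners at crop (283,372) and (325,364). The strap's front edge meets the rail at (237,137) and (277,133), and the nut is at (232,200). In the stand part, the handle's top face is at (683,228) and the slot line runs through (610,120). The side crop shows the handle's top at (633,310), its base at (632,435), and the rail's front top corner at (280,320).

```bash
python3 - <<'E'
from h import *
from scipy.optimize import least_squares
T=np.load('top0.npy',allow_pickle=True).item(); S=np.load('side0.npy',allow_pickle=True).item()
A=lambda U,V:((U+.5)/5-.5+225,(V+.5)/5-.5+130)
B=lambda U,V:((U-400+.5)/6.6667-.5+325,(V+.5)/6.6667-.5+165)
C=lambda U,V:((U+.5)/5.7143-.5+205,(V+.5)/5.7143-.5+170)
def fit(obs,name,g):
    def w(p,q): c,s=np.cos(p[2]),np.sin(p[2]); return [p[0]+c*q[0]-s*q[1],p[1]+s*q[0]+c*q[1],q[2]]
    f=lambda p:np.concatenate([proj(c,w(p,np.array(q)/1000))-uv for c,uv,q in obs])
    o=least_squares(f,g,loss='soft_l1'); print(name,o.x.round(4),f(o.x).round(1).tolist()); return o.x
v=[(T,A(283,372),(-100,-8,70)),(T,A(325,364),(-100,-34,70)),(T,A(277,133),(45,-34,70)),(T,A(237,137),(45,-8,70))]
vs=[(S,C(280,320),(-100,-8,70)),(S,C(318,333),(-100,-34,70)),(S,C(578,157),(100,-34,76))]
pv=fit(v,'vise top',[.5,.03,.2]); fit(vs,'vise side',[.5,.03,.2]); pv=fit(v+vs,'vise both',[.5,.03,.2])
st=[(T,B(675,75),(63,-32,130)),(T,B(725,245),(-18,-32,130)),(T,B(540,125),(63,32,130)),(T,B(590,300),(-18,32,130))]
ss=[(S,C(540,432),(-18,32,130)),(S,C(690,475),(-18,-32,130)),(S,C(772,390),(63,-32,130))]
p0=[.47,-.25,.2]
fit(st,'st top',p0); fit(ss,'st side',p0); ps=fit(st+ss,'st both',p0)
print('handle top', onz(T,*B(683,228),.191), 'side',onz(S,*C(633,308),.191))
for n,uv in(('nut c',A(232,200)),('nut front',A(237,222)),('nut back',A(227,179))):
    p=onz(T,*uv,.028)[:2]-pv[:2]; c,s=np.cos(pv[2]),np.sin(pv[2]); print(n,[c*p[0]+s*p[1],-s*p[0]+c*p[1]])
for n,c in(('top',T),('side',S)):
    h=cv2.cvtColor(c['image'],cv2.COLOR_BGR2HSV); b=[330,170,385,225] if n=='top' else [295,210,340,255]
    m=((h[...,0]<8)|(h[...,0]>172))&(h[...,1]>170)&(h[...,2]>90); y,x=np.nonzero(m[b[1]:b[3],b[0]:b[2]]); print(n,x.min()+b[0],x.max()+b[0],y.min()+b[1],y.max()+b[1],x.mean()+b[0],y.mean()+b[1])
o1,d1=ray(T,*B(683,228));o2,d2=ray(S,*C(633,308)); M=np.c_[d1,-d2];k=np.linalg.lstsq(M,o2-o1,rcond=None)[0]; print(o1+k[0]*d1,o2+k[1]*d2)
# brass mask
h=cv2.cvtColor(T['image'],cv2.COLOR_BGR2HSV)[155:185,262:282]; print(h[...,0]);print(h[...,1])
E
```

```text
vise top [ 0.6113 -0.0219  0.1735] [-0.0, 0.1, 0.0, 0.1, 0.2, -0.5, -0.2, 0.3]
vise side [ 0.6094 -0.0211  0.2192] [-0.6, -0.4, 0.3, 1.0, 0.2, -0.5]
vise both [ 0.6108 -0.0216  0.1927] [0.5, 0.1, 0.5, -0.1, -0.2, -0.5, -0.6, 0.5, -0.9, -0.8, -0.2, 0.6, 1.3, -0.2]
st top [ 0.5204 -0.277   0.286 ] [-0.3, 0.1, 1.1, 1.3, -1.1, -0.8, 0.2, -0.3]
st side [ 0.5262 -0.273   0.3746] [-0.0, -0.0, -0.2, 1.5, 0.3, -2.1]
st both [ 0.522  -0.2764  0.3218] [-1.4, -0.6, 1.0, 0.3, -1.9, -0.7, 0.4, -0.5, -0.5, 0.8, -1.3, 3.3, 1.1, 0.0]
handle top [ 0.52229592 -0.27659577  0.191     ] side [ 0.52192116 -0.27275951  0.191     ]
nut c [np.float64(0.01276373485052891), np.float64(-0.0008238067625732793)]
nut front [np.float64(-0.001409558427633621), np.float64(-0.0009326609417715696)]
nut back [np.float64(0.026338155173944642), np.float64(-0.0005805592566263959)]
top 360 370 197 202 364.72727272727275 199.5090909090909
side 310 337 210 245 315.35684647302907 232.52282157676348
[ 0.52224981 -0.27607904  0.1930716 ] [ 0.52021576 -0.27449184  0.19263042]
[[128 120  96 113  96 100  95  98 103 105  96 103 100 1
[... 4346 characters left out ...]
  93  91
   91  91]
 [184 180 181 179 184 182 178 146  70  20  10  13  12  68 107  99  92  91
   91  94]
 [183 181 181 183 184 182 179 156  86  26  12  12   9  53 105 103  93  93
   92  90]
 [181 181 181 182 182 185 179 169 108  38  15  13  11  35  97 104  94  91
   92  93]
 [184 184 182 182 184 183 182 176 118  52  17  12  12  19  87 104  97  92
   92  92]
 [184 183 181 182 178 183 177 171 137  64  20  13  16  12  76 106  99  97
   93  90]
 [186 180 175 180 181 176 178 173 150  79  24  14  11  11  59 104  99  94
   93  93]
 [180 178 176 176 174 181 179 172 159  94  30  13  10   8  45 102 103  98
   93  92]
 [171 171 177 173 169 172 175 184 171 123  48  18  13  12  28  92 103  94
   93  92]]
```

move_arm:
  targets:
    - [[0,0,-5],[0,0,0],100]
    - [[0,0,-5],[0,0,0],100]
    - [[-4,-3.9,0],[0,0,0],100]
    - [[-4,-3.9,0],[0,0,0],100]
    - [[-4,-3.9,0],[0,0,0],100]
    - [[-4,-3.9,0],[0,0,0],100]
    - [[-4,-3.9,0],[0,0,0],100]
    - [[-4,-3.9,0],[0,0,0],100]
    - [[-4,-3.9,0],[0,0,0],100]
    - [[-4,-3.9,0],[0,0,0],100]
    - [[-4,-3.9,0],[0,0,0],100]
    - [[-4,-3.9,0],[0,0,0],100]
    - [[-2.3,-4.2,0],[0,0,0],100]
    - [[-2.3,-4.2,0],[0,0,0],100]
    - [[-2.3,-4.2,0],[0,0,0],100]
    - [[-2.3,-4.2,0],[0,0,0],100]
    - [[-2.3,-4.2,0],[0,0,0],100]
    - [[-2.3,-4.2,0],[0,0,0],100]
    - [[-2.3,-4.2,0],[0,0,0],100]
    - [[-2.3,-4.2,0],[0,0,0],100]

```text
time: 2.6
ee_pos: [0.5229, -0.2806, 0.3223]
eef_rot: [0.159, 0.987, 0.0, -0.0]
ft_force: [1.0, 0.6, -0.7]
width: 0.0869
grip_force: 0.0
```

```bash
cat >> h.py <<'E'
def go(pos,yaw=None,rows=True):
    "world target of TCP, azimuth of tool y -> shift in tool axes (cm) and turn about tool axes, commanded as measured"
    s=r.read_state(); Rm=R.from_quat(s['eef_rot']); p=np.array(s['ee_pos']); ya=np.arctan2(*Rm.apply([0,1,0])[1::-1])
    if yaw is None: yaw=ya
    y=np.array([np.cos(yaw),np.sin(yaw),0]); z=np.array([0,0,-1.]); Rt=R.from_matrix(np.c_[np.cross(y,z),y,z])
    print('t',round(s['time'],2),'pos',p.round(4),'yaw',round(ya,4),'tilt',Rm.apply([0,0,1])[:2].round(3),'F',np.round(s['ft_force'],2),'M',np.round(s['torque'],2),'w',round(s['width'],4),'q',np.round(s['joint_positions'],2))
    print(' turn',(Rm.inv()*Rt).as_rotvec().round(3),'shift before turn',(Rm.inv().apply(np.array(pos)-p)*100).round(2),'after',(Rt.inv().apply(np.array(pos)-p)*100).round(2))
E
python3 - <<'E'
from h import *
T=np.load('top0.npy',allow_pickle=True).item()
im=T['image'].astype(float); h=cv2.cvtColor(T['image'],cv2.COLOR_BGR2HSV)
def edge(rows,c0,c1,val,thr,z,name,first=True):
    P=[]
    for v in rows:
        a=val[v,c0(v):c1(v)]; k=np.nonzero((a[:-1]-thr)*(a[1:]-thr)<=0)[0]
        if len(k)==0: continue
        k=k[0] if first else k[-1]; u=c0(v)+k+(thr-a[k])/(a[k+1]-a[k]); P.append(onz(T,u,v,z)[:2])
    P=np.array(P); m=P.mean(0)
    l=cv2.fitLine(P.astype(np.float32),cv2.DIST_HUBER,0,0.001,0.001).ravel(); d=l[:2]*np.sign(l[0]); n=np.array([-d[1],d[0]])
    print(name,len(P),'yaw',np.arctan2(d[1],d[0]).round(4),'pt',l[2:].round(4),'res',np.abs((P-l[2:])@n).max().round(4)); return d,l[2:]
B_=im[...,0]; Rr=im[...,2]
bl=B_-Rr
mid=lambda v:int(round(272+(v-160)*.19))
# rail left edge: red rises ; rail right edge: brightness falls into shadow
edge(range(178,200),lambda v:mid(v)-2,lambda v:mid(v)+6,Rr-B_,45,.07,'rail left')
edge(range(162,200),lambda v:mid(v)+4,lambda v:mid(v)+14,Rr,190,.07,'rail right')
edge(range(178,200),lambda v:mid(v)-8,lambda v:mid(v)+1,bl,60,.07,'vise edge')
for v in (170,185,195): print(v,[tuple(int(x) for x in T['image'][v,u]) for u in range(mid(v)-8,mid(v)+14)])
go((.522,-.276,.30),.3)
c=cam('top'); cv2.imwrite('pics/t1.png',cv2.resize(c['image'][130:250,225:425],(800,480),interpolation=cv2.INTER_CUBIC))
E
```

```text
rail left 22 yaw 0.1851 pt [ 0.5626 -0.0366] res 0.0003
rail right 38 yaw 0.1877 pt [ 0.5962 -0.0598] res 0.0005
vise edge 22 yaw 0.2249 pt [ 0.5593 -0.0224] res 0.0007
170 [(198, 173, 165), (173, 129, 110), (141, 93, 76), (104, 95, 107), (66, 99, 122), (56, 105, 132), (64, 120, 150), (83, 131, 163), (114, 164, 208), (144, 207, 239), (154, 220, 244), (155, 221, 244), (156, 222, 244), (156, 220, 243), (148, 217, 242), (148, 215, 241), (134, 196, 233), (105, 154, 199), (72, 112, 155), (62, 100, 146), (60, 99, 143), (62, 99, 145)]
185 [(178, 101, 52), (182, 104, 55), (175, 109, 77), (168, 132, 122), (173, 159, 161), (177, 171, 174), (175, 167, 172), (158, 156, 166), (129, 159, 192), (137, 198, 234), (148, 217, 243), (155, 221, 243), (157, 222, 244), (156, 222, 244), (154, 221, 244), (153, 219, 243), (140, 204, 238), (115, 167, 214), (81, 121, 163), (59, 96, 139), (58, 92, 135), (56, 91, 131)]
195 [(203, 115, 58), (204, 115, 59), (195, 115, 73), (176, 130, 115), (174, 157, 157), (181, 172, 175), (177, 169, 175), (160, 160, 171), (134, 162, 195), (136, 195, 232), (148, 216, 242), (153, 219, 243), (155, 220, 243), (157, 222, 244), (155, 221, 244), (153, 220, 244), (145, 211, 240), (124, 181, 224), (86, 131, 176), (62, 101, 147), (61, 98, 143), (61, 100, 145)]
t 2.6 pos [ 0.5229 -0.2806  0.3223] yaw 1.2519 tilt [-0.  0.] F [ 0.98  0.56 -0.71] M [ 0.   -0.07  0.03] w 0.0869 q [-0.26  0.29  0.87  1.42 -0.22  1.53  1.85]
 turn [ 0.    -0.     0.952] shift before turn [0.23 0.41 2.23] after [0.47 0.05 2.23]
```

View pics/t1.png

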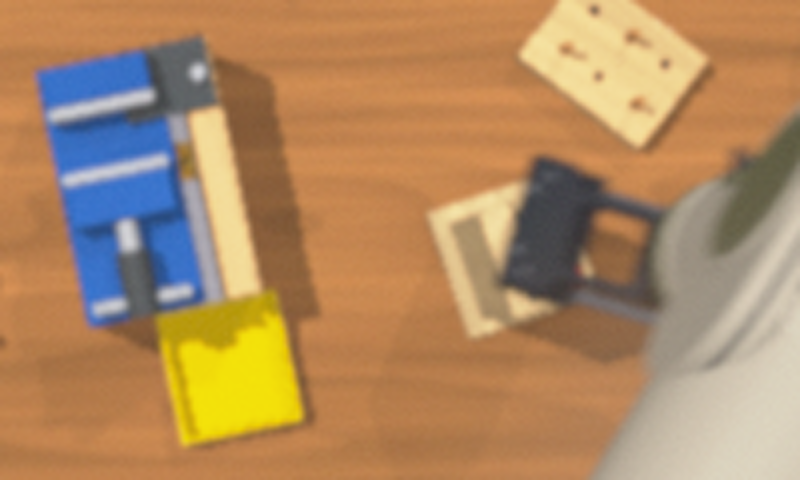

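The arm now covers the stand, and the base plate's left edge runs from crop (430,213) to (470,337), which puts the stand's yaw near 0.29. The vise is unchanged. I'll turn the tool and check before descending.

move_arm:
  targets:
    - [[0,0,0],[0,0,0.16],100]
    - [[0,0,0],[0,0,0.16],100]
    - [[0,0,0],[0,0,0.16],100]
    - [[0,0,0],[0,0,0.16],100]
    - [[0,0,0],[0,0,0.16],100]
    - [[0,0,0],[0,0,0.16],100]
    - [[0.4,0.1,4],[0,0,0],100]
    - [[0,0,4],[0,0,0],100]
    - [[0,0,0],[0,0,0],100]

```text
time: 3.78
ee_pos: [0.5212, -0.2742, 0.2402]
eef_rot: [0.597, 0.802, -0.001, -0.002]
ft_force: [0.4, 0.7, 0.2]
width: 0.0869
grip_force: 0.0
```

```bash
python3 - <<'E'
from h import *
go((.5218,-.2762,.146),.29)
c=cam('side'); cv2.imwrite('pics/s1.png',cv2.resize(c['image'][180:300,250:390],(700,600),interpolation=cv2.INTER_CUBIC))
E
```

```text
t 3.77 pos [ 0.5212 -0.2742  0.2402] yaw 0.2913 tilt [-0.005  0.002] F [0.43 0.7  0.16] M [-0.02  0.03  0.01] w 0.0869 q [-0.39  0.36  1.02  1.57 -0.31  1.39  0.95]
 turn [-0.004 -0.003  0.001] shift before turn [-0.24  0.03  9.42] after [-0.21 -0.    9.42]
```

View pics/s1.png

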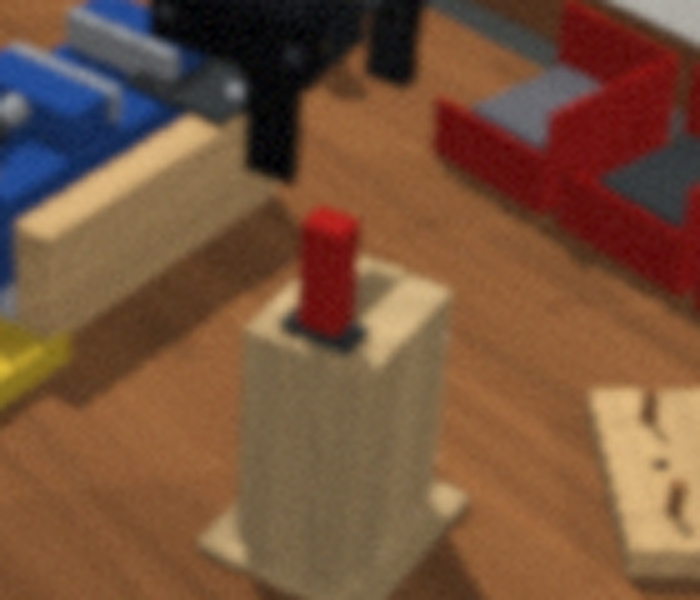

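The open fingers sit above the handle (crop (330,215)), one on each side along the slot. Next I descend and close.

move_arm:
  targets:
    - [[-0.2,0,3],[0,0,0],100]
    - [[0,0,3],[0,0,0],100]
    - [[0,0,2.4],[0,0,0],100]
    - [[0,0,1],[0,0,0],100]
    - [[0,0,0],[0,0,0],100]
    - [[0,0,0],[0,0,0],40]
    - [[0,0,0],[0,0,0],10]
    - [[0,0,0],[0,0,0],10]
    - [[0,0,0],[0,0,0],10]
    - [[0,0,0],[0,0,0],10]
    - [[0,0,0],[0,0,0],10]
    - [[0,0,0],[0,0,0],10]
  grip_force: 50

```text
time: 5.32
ee_pos: [0.523, -0.2772, 0.1485]
eef_rot: [0.597, 0.802, 0.0, -0.0]
ft_force: [0.0, 0.3, -0.0]
width: 0.0252
grip_force: 0.0
```

```bash
python3 - <<'E'
from h import *
go((.5218,-.2762,.146),.29)
E
```

```text
t 5.33 pos [ 0.523  -0.2772  0.1485] yaw 0.291 tilt [-0.  0.] F [ 0.04  0.31 -0.02] M [-0.06  0.05 -0.03] w 0.0252 q [-0.34  0.45  0.97  1.69 -0.39  1.21  1.01]
 turn [-0.    -0.     0.001] shift before turn [ 0.13 -0.08  0.25] after [ 0.13 -0.08  0.25]
```

move_arm:
  targets:
    - [[0,0,0],[0,0,0],0]
    - [[0,0,0],[0,0,0],0]
    - [[0,0,0],[0,0,0],0]
    - [[0,0,0],[0,0,0],0]
  grip_force: 50

```text
time: 5.82
ee_pos: [0.5231, -0.2772, 0.1485]
eef_rot: [0.597, 0.802, 0.0, 0.0]
ft_force: [0.2, -0.5, -0.2]
width: 0.0176
grip_force: 50.0
```

```bash
python3 - <<'E'
from h import *
go((.5218,-.2762,.146),.29); print(r.read_state()['grip_force'])
E
```

```text
t 5.83 pos [ 0.5231 -0.2772  0.1485] yaw 0.291 tilt [0. 0.] F [ 0.21 -0.53 -0.24] M [-0.11 -0.14 -0.03] w 0.0176 q [-0.34  0.45  0.97  1.69 -0.39  1.21  1.01]
 turn [ 0.    -0.     0.001] shift before turn [ 0.13 -0.09  0.25] after [ 0.13 -0.09  0.25]
49.98220341280103
```

move_arm:
  targets:
    - [[0,0,-1],[0,0,0],0]
    - [[0,0,-3],[0,0,0],0]
    - [[0,0,-4],[0,0,0],0]
    - [[0,0,-4],[0,0,0],0]
    - [[0,0,-3],[0,0,0],0]
    - [[0,0,-2],[0,0,0],0]
    - [[2,1.4,0],[0,0,0],0]
    - [[3.5,2.4,0],[0,0,0],0]
    - [[3.7,2.5,0],[0,0,0],0]
    - [[3.7,2.5,0],[0,0,0],0]
    - [[3.7,2.5,0],[0,0,0],0]
    - [[3.3,2.2,0],[0,0,0],0]
    - [[2,1.3,0],[0,0,0],0]
    - [[0,0,0],[0,0,0.055],0]
    - [[0,0,2],[0,0,0.05],0]
    - [[0,0,2],[0,0,0],0]
    - [[0,0,0],[0,0,0],0]
    - [[0,0,0],[0,0,0],0]

```text
time: 8.07
ee_pos: [0.6021, -0.0256, 0.2796]
eef_rot: [0.639, 0.769, 0.0, 0.0]
ft_force: [0.1, 0.1, -1.3]
width: 0.0177
grip_force: 50.0
```

```bash
python3 - <<'E'
from h import *
go((.602,-.0245,.28),.186)
a=cam('side'); b=cam('top'); np.save('side1.npy',a,allow_pickle=True); np.save('top1.npy',b,allow_pickle=True)
k=dict(interpolation=cv2.INTER_CUBIC)
cv2.imwrite('pics/m1.png',np.hstack([cv2.resize(b['image'][135:225,235:305],(400,514),**k),cv2.resize(a['image'][145:235,220:290],(400,514),**k)]))
E
```

```text
t 8.07 pos [ 0.6021 -0.0256  0.2796] yaw 0.1853 tilt [0.001 0.   ] F [ 0.05  0.09 -1.31] M [-0.11  0.01  0.  ] w 0.0177 q [-0.78  0.36  0.99  1.48 -0.3   1.46  0.39]
 turn [ 0.001  0.    -0.001] shift before turn [ 0.11  0.   -0.04] after [ 0.11  0.   -0.04]
```

View pics/m1.png

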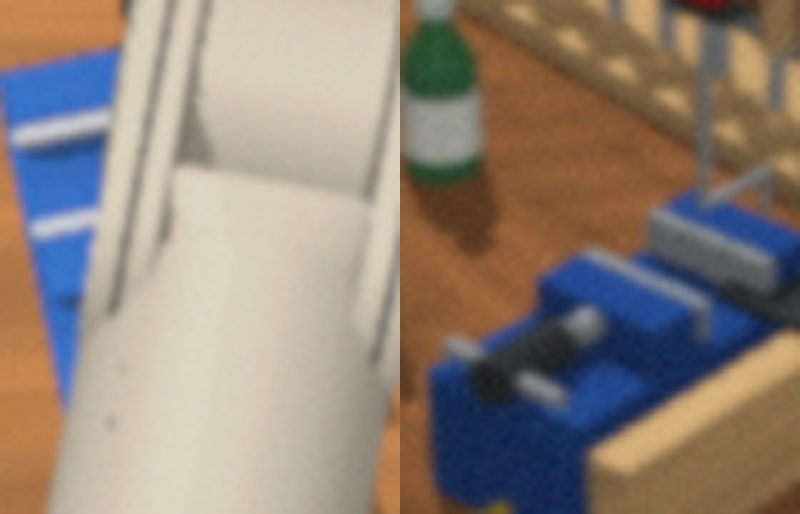

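The right panel shows the rod held upright: shank at crop (705,50)–(705,200), foot running to (770,170) and claw tip near (771,203). The arm hides the gap from above.

```bash
python3 - <<'E'
from h import *
a=np.load('side1.npy',allow_pickle=True).item()
C=lambda U,V:((U-400+.5)/5.714-.5+220,(V+.5)/5.714-.5+145)
s=r.read_state();p=np.array(s['ee_pos']);Rm=R.from_quat(s['eef_rot'])
pt=lambda x,y,z:p+Rm.apply([y,x,.0145*0-.0145-z]) # rod coords -> world
for n,q in(('claw',(.045,0,-.154)),('shank mid',(0,0,-.10)),('bend',(0,0,-.13)),('footend',(.045,0,-.133))):
    print(n,pt(*q).round(4),'px e0',proj(a,pt(*q)).round(2),'e3mm',proj(a,pt(q[0],.003,q[2])).round(2))
print('obs claw',C(771,203),'shank',C(705,100),C(705,190),'footend',C(768,168))
V0=np.array([.6105,-.0215]);d=np.array([np.cos(.186),np.sin(.186)]);n=np.array([-d[1],d[0]])
for q in((-100,-8,70),(-100,-34,70),(100,-34,76),(-100,100,70)): print(q,proj(a,[*(V0+d*q[0]/1e3+n*q[1]/1e3),q[2]/1e3]).round(2))
# subpixel shank: grayness columns
h=a['image'].astype(int); 
for v in (158,162,166,170): print(v,[tuple(h[v,u]) for u in range(269,280)])
for v in (174,176,178,180,182): print(v,[tuple(h[v,u]) for u in range(280,290)])
E
```

```text
claw [ 0.6467 -0.0171  0.1401] px e0 [284.61 181.86] e3mm [283.77 181.51]
shank mid [ 0.6024 -0.0254  0.1941] px e0 [273.92 170.1 ] e3mm [273.06 169.75]
bend [ 0.6025 -0.0254  0.1641] px e0 [273.86 180.11] e3mm [273.01 179.75]
footend [ 0.6467 -0.0171  0.1611] px e0 [284.74 175.11] e3mm [283.89 174.76]
obs claw (284.5157507875394, 180.11428071403571) shank (272.96517325866296, 162.08837941897096) (272.96517325866296, 177.8391669583479) footend (283.9907245362268, 173.98897444872244)
(-100, -8, 70) [252.42 224.7 ]
(-100, -34, 70) [259.71 228.47]
(100, -34, 76) [307.03 197.  ]
(-100, 100, 70) [224.   210.03]
158 [(np.int64(66), np.int64(96), np.int64(118)), (np.int64(62), np.int64(92), np.int64(113)), (np.int64(73), np.int64(95), np.int64(112)), (np.int64(86), np.int64(95), np.int64(106)), (np.int64(95), np.int64(102), np.int64(106)), (np.int64(96), np.int64(103), np.int64(109)), (np.int64(89), np.int64(100), np.int64(108)), (np.int64(87), np.int64(103), np.int64(116)), (np.int64(84), np.int64(109), np.int64(130)), (np.int64(95), np.int64(135), np.int64(163)), (np.int64(104), np.int64(
[... 3119 characters left out ...]
t64(91), np.int64(105)), (np.int64(56), np.int64(72), np.int64(96)), (np.int64(48), np.int64(72), np.int64(102)), (np.int64(39), np.int64(65), np.int64(95)), (np.int64(47), np.int64(70), np.int64(97)), (np.int64(48), np.int64(70), np.int64(92))]
182 [(np.int64(128), np.int64(79), np.int64(70)), (np.int64(121), np.int64(81), np.int64(81)), (np.int64(108), np.int64(82), np.int64(93)), (np.int64(94), np.int64(86), np.int64(102)), (np.int64(81), np.int64(86), np.int64(111)), (np.int64(69), np.int64(87), np.int64(122)), (np.int64(59), np.int64(88), np.int64(131)), (np.int64(55), np.int64(86), np.int64(130)), (np.int64(46), np.int64(77), np.int64(119)), (np.int64(46), np.int64(76), np.int64(115))]
```

move_arm:
  targets:
    - [[0.05,0,2],[0,0,0],0]
    - [[0,0,3],[0,0,0],0]
    - [[0,0,1.5],[0,0,0],0]
    - [[0,0,1],[0,0,0],0]
    - [[0,0,0],[0,0,0],0]

```text
time: 8.8
ee_pos: [0.6019, -0.0245, 0.2036]
eef_rot: [0.638, 0.77, -0.0, -0.0]
ft_force: [-0.6, -0.5, -1.8]
width: 0.0178
grip_force: 50.0
```

```bash
cat >> h.py <<'E'
V0=np.array([.6105,-.0215]);VY=.186;d=np.array([np.cos(VY),np.sin(VY)]);n=np.array([-d[1],d[0]])
def st(e=.0023):
    s=r.read_state();p=np.array(s['ee_pos']);Rm=R.from_quat(s['eef_rot']);cl=p+Rm.apply([e,.045,.1395])
    F=np.array(s['ft_force']);q=cl[:2]-V0
    print('t',round(s['time'],2),'claw vise xy mm',(d@q*1e3).round(1),(n@q*1e3).round(1),'z',(cl[2]*1e3).round(2),'F x,y,z vise',(d@F[:2]).round(2),(n@F[:2]).round(2),F[2].round(2),'M',(d@s['torque'][:2]).round(3),(n@s['torque'][:2]).round(3),'yawerr',round(VY-np.arctan2(*Rm.apply([0,1,0])[1::-1]),4),'tilt',Rm.apply([0,0,1])[:2].round(4))
E
python3 -c "
from h import *
st();a=cam('side');st();cv2.imwrite('pics/m2.png',cv2.resize(a['image'][145:235,220:310],(600,600),interpolation=cv2.INTER_CUBIC))"
```

```text
t 8.8 claw vise xy mm 36.0 0.9 z 64.11 F x,y,z vise -0.68 -0.38 -1.8 M -0.09 0.082 yawerr 0.0 tilt [-0.0001 -0.    ]
t 8.85 claw vise xy mm 36.3 0.8 z 64.63 F x,y,z vise 1.12 0.69 -0.3 M -0.003 0.055 yawerr 0.0001 tilt [0.0006 0.0001]
```

View pics/m2.png

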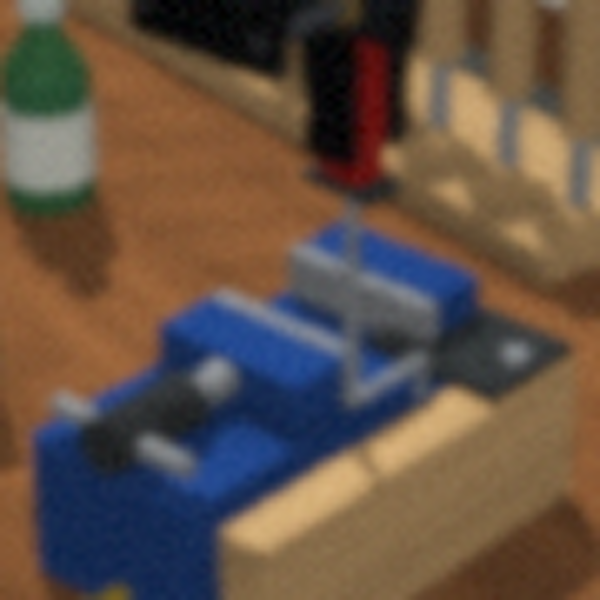

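The claw is at crop (422,385), about to enter the gap between the blue body and the rail. Before descending further I'll check its lateral position against the gap numerically.

```bash
python3 - <<'E'
from h import *
I=[cam('side') for _ in range(6)]; a=I[0]; im=np.mean([c['image'].astype(float) for c in I],0)
s=r.read_state();p=np.array(s['ee_pos']);Rm=R.from_quat(s['eef_rot'])
for e in(0,.003): print('claw pred',proj(a,p+Rm.apply([e,.045,.1395])).round(2),'foot end',proj(a,p+Rm.apply([e,.045,.1185])).round(2),'shank z90',proj(a,p+Rm.apply([e,0,.1135])).round(2))
for x in(30,36,42):
    print(x,[proj(a,[*(V0+d*x/1e3+n*y/1e3),.07]).round(2).tolist() for y in(-34,-8,8)])
print('shank row 190..200')
for v in(190,196): print(v,[tuple(int(t) for t in im[v,u]) for u in range(268,278)])
print('claw column')
for v in range(194,214): print(v,[tuple(int(t) for t in im[v,u]) for u in range(278,288)])
st()
E
```

```text
claw pred [283.83 205.21] foot end [283.95 198.84] shank z90 [273.4  203.62]
claw pred [283.02 204.83] foot end [283.13 198.47] shank z90 [272.57 203.24]
30 [[291.44, 208.53], [284.24, 205.23], [279.89, 203.24]]
36 [[292.81, 207.67], [285.61, 204.39], [281.27, 202.41]]
42 [[294.17, 206.81], [286.98, 203.56], [282.64, 201.59]]
shank row 190..200
190 [(89, 80, 76), (90, 85, 82), (92, 88, 86), (96, 94, 93), (99, 97, 95), (97, 95, 94), (94, 91, 90), (93, 91, 89), (92, 89, 87), (95, 92, 91)]
196 [(146, 126, 118), (149, 131, 121), (143, 125, 116), (128, 113, 106), (111, 101, 96), (96, 84, 78), (83, 63, 53), (69, 47, 37), (55, 44, 37), (48, 43, 40)]
claw column
194 [(63, 61, 60), (66, 64, 63), (74, 72, 72), (81, 79, 77), (88, 86, 85), (91, 87, 87), (89, 85, 83), (82, 72, 67), (70, 51, 42), (59, 39, 29)]
195 [(49, 47, 45), (50, 49, 46), (57, 55, 52), (66, 65, 63), (77, 75, 73), (80, 79, 76), (77, 73, 72), (66, 61, 58), (54, 44, 39), (46, 37, 33)]
196 [(46, 43, 41), (44, 43, 41), (48, 46, 44), (57, 57, 54), (68, 67, 66), (72, 71, 68), (64, 63, 61), (53, 51, 48), (42, 40, 37), (42, 40, 36)]
19
[... 2140 characters left out ...]
, (116, 169, 205), (111, 163, 200), (106, 155, 190), (98, 145, 179)]
211 [(116, 167, 203), (119, 172, 210), (121, 174, 213), (119, 173, 210), (116, 169, 206), (111, 164, 201), (107, 159, 194), (102, 150, 184), (93, 137, 170), (84, 124, 155)]
212 [(122, 175, 213), (121, 174, 213), (121, 174, 212), (117, 169, 206), (111, 162, 198), (105, 154, 189), (96, 141, 174), (86, 129, 160), (81, 119, 149), (77, 114, 141)]
213 [(121, 174, 213), (117, 170, 208), (115, 165, 202), (108, 157, 193), (100, 145, 180), (91, 135, 166), (83, 122, 153), (76, 113, 141), (74, 109, 137), (74, 109, 136)]
t 9.15 claw vise xy mm 36.2 0.9 z 64.47 F x,y,z vise -0.74 -0.73 -1.97 M -0.134 0.044 yawerr 0.0 tilt [0.0006 0.0002]
```

move_arm:
  targets:
    - [[-0.1,0,0],[0,0,0],0]
    - [[0,0,0.7],[0,0,0],0]
    - [[0,0,0.8],[0,0,0],0]
    - [[0,0,0.6],[0,0,0],0]
    - [[0,0,0.5],[0,0,0],0]
    - [[0,0,0],[0,0,0],0]

```text
time: 9.9
ee_pos: [0.6019, -0.0255, 0.1771]
eef_rot: [0.638, 0.77, -0.0, -0.0]
ft_force: [-0.4, 0.2, -1.6]
width: 0.0178
grip_force: 50.0
```

```bash
cat >> h.py <<'E'
def av(k=6,e=.0028):
    L=[]
    for i in range(k):
        if i: r.camera('side')
        s=r.read_state();p=np.array(s['ee_pos']);Rm=R.from_quat(s['eef_rot']);cl=p+Rm.apply([e,.045,.1395]);q=cl[:2]-V0;F=np.array(s['ft_force']);M=np.array(s['torque'])
        L.append([d@q*1e3,n@q*1e3,cl[2]*1e3,d@F[:2],n@F[:2],F[2],d@M[:2],n@M[:2]])
    L=np.array(L); print('t',round(s['time'],2),'claw x,y,z',L[:,:3].mean(0).round(2),'F',L[:,3:6].mean(0).round(2),'+-',(L[:,3:6].std(0)/np.sqrt(k)).round(2),'M',L[:,6:].mean(0).round(3),(L[:,6:].std(0)/np.sqrt(k)).round(3),'w',round(s['width'],4))
    return L
E
python3 -c "
from h import *
av(10)"
```

```text
t 10.35 claw x,y,z [36.04  0.44 38.13] F [-0.06 -0.03 -1.75] +- [0.12 0.11 0.1 ] M [-0.086  0.061] [0.008 0.007] w 0.0176
```

move_arm:
  targets:
    - [[0,0,0.4],[0,0,0],0]
    - [[0,0,0.4],[0,0,0],0]
    - [[0,0,0.3],[0,0,0],0]
    - [[0,0,0.1],[0,0,0],0]
    - [[0,0,0],[0,0,0],0]

```text
time: 10.98
ee_pos: [0.602, -0.0255, 0.1655]
eef_rot: [0.638, 0.77, -0.0, -0.0]
ft_force: [-0.5, -0.2, -2.4]
width: 0.0175
grip_force: 50.0
```

```bash
python3 -c "
from h import *
av(4)"
```

```text
t 11.12 claw x,y,z [36.03  0.43 26.1 ] F [-0.31  0.2  -1.65] +- [0.11 0.21 0.29] M [-0.084  0.068] [0.015 0.017] w 0.0176
```

move_arm:
  targets:
    - [[0,0,0.1],[0,0,0],0]
    - [[0,0,0.1],[0,0,0],0]
    - [[0,0,0],[0,0,0],0]

```text
time: 11.5
ee_pos: [0.602, -0.0255, 0.1634]
eef_rot: [0.638, 0.77, -0.0, -0.0]
ft_force: [-0.8, 0.1, -2.1]
width: 0.0178
grip_force: 50.0
```

```bash
python3 -c "
from h import *
av(4)"
```

```text
t 11.65 claw x,y,z [35.93  0.49 23.98] F [-0.49  0.43 -2.1 ] +- [0.14 0.27 0.19] M [-0.063  0.066] [0.005 0.019] w 0.0175
```

Still free. I'll keep going down.

move_arm:
  targets:
    - [[0,0,0.1],[0,0,0],0]
    - [[0,0,0],[0,0,0],0]

```text
time: 11.9
ee_pos: [0.602, -0.0254, 0.1624]
eef_rot: [0.638, 0.77, 0.0, -0.0]
ft_force: [0.3, -0.2, -1.2]
width: 0.0177
grip_force: 50.0
```

```bash
python3 -c "
from h import *
av(4)"
```

```text
t 12.05 claw x,y,z [35.94  0.5  22.99] F [ 0.07  0.29 -1.58] +- [0.07 0.19 0.15] M [-0.075  0.069] [0.008 0.009] w 0.0174
```

move_arm:
  targets:
    - [[0,0,0.1],[0,0,0],0]
    - [[0,0,0],[0,0,0],0]

```text
time: 12.3
ee_pos: [0.602, -0.0255, 0.1614]
eef_rot: [0.638, 0.77, -0.0, -0.0]
ft_force: [0.4, -0.3, -1.3]
width: 0.0177
grip_force: 50.0
```

```bash
python3 -c "
from h import *
av(4)"
```

```text
t 12.45 claw x,y,z [35.92  0.47 21.98] F [-0.62 -0.11 -1.68] +- [0.29 0.19 0.17] M [-0.082  0.072] [0.012 0.012] w 0.0178
```

move_arm:
  targets:
    - [[0,0,0.1],[0,0,0],0]
    - [[0,0,0],[0,0,0],0]

```text
time: 12.7
ee_pos: [0.602, -0.0255, 0.1604]
eef_rot: [0.638, 0.77, -0.0, -0.0]
ft_force: [-1.0, -0.8, -2.0]
width: 0.0179
grip_force: 50.0
```

```bash
python3 -c "
from h import *
av(4)"
```

```text
t 12.85 claw x,y,z [35.94  0.47 20.98] F [ 0.14 -0.25 -1.78] +- [0.4  0.21 0.15] M [-0.086  0.073] [0.014 0.009] w 0.0177
```

move_arm:
  targets:
    - [[0,0,0.1],[0,0,0],0]
    - [[0,0,0],[0,0,0],0]

```text
time: 13.1
ee_pos: [0.6021, -0.0255, 0.1595]
eef_rot: [0.638, 0.77, 0.0, 0.0]
ft_force: [0.2, 0.9, -1.0]
width: 0.0178
grip_force: 50.0
```

```bash
python3 -c "
from h import *
av(4)"
```

```text
t 13.25 claw x,y,z [35.99  0.45 20.02] F [ 0.32  0.39 -1.21] +- [0.18 0.27 0.2 ] M [-0.09  -0.019] [0.006 0.013] w 0.0177
```

move_arm:
  targets:
    - [[0,0,0.05],[0,0,0],0]
    - [[0,0,0],[0,0,0],0]

```text
time: 13.5
ee_pos: [0.6021, -0.0255, 0.1591]
eef_rot: [0.638, 0.77, 0.0, 0.0]
ft_force: [-0.8, -0.2, -1.1]
width: 0.0174
grip_force: 50.0
```

```bash
python3 -c "
from h import *
av(6)"
```

```text
t 13.75 claw x,y,z [36.04  0.46 19.62] F [-0.26 -0.03 -0.6 ] +- [0.14 0.15 0.13] M [-0.066  0.045] [0.006 0.012] w 0.0179
```

move_arm:
  targets:
    - [[0,0,0.06],[0,0,0],0]
    - [[0,-0.15,0],[0,0,0],0]
    - [[0,-0.2,0],[0,0,0],0]
    - [[0,-0.2,0],[0,0,0],0]
    - [[0,-0.2,0],[0,0,0],0]
    - [[0,0,0],[0,0,0],0]

```text
time: 14.5
ee_pos: [0.5945, -0.0269, 0.1586]
eef_rot: [0.638, 0.77, 0.0, -0.0]
ft_force: [0.9, -0.2, 3.5]
width: 0.0178
grip_force: 50.0
```

```bash
python3 -c "
from h import *
av(6)"
```

```text
t 14.75 claw x,y,z [28.27  0.46 18.97] F [ 0.83 -0.18  2.74] +- [0.18 0.08 0.24] M [-0.043 -0.317] [0.014 0.023] w 0.0176
```

move_arm:
  targets:
    - [[0,-0.25,-0.04],[0,0,0],0]
    - [[0,-0.25,-0.03],[0,0,0],0]
    - [[0,-0.25,-0.02],[0,0,0],0]
    - [[0,-0.25,-0.02],[0,0,0],0]
    - [[0,0,0],[0,0,0],0]

```text
time: 15.38
ee_pos: [0.5841, -0.0288, 0.1593]
eef_rot: [0.638, 0.77, -0.0, -0.001]
ft_force: [-0.2, -0.6, 1.9]
width: 0.0173
grip_force: 50.0
```

```bash
python3 -c "
from h import *
av(6)"
```

```text
t 15.62 claw x,y,z [17.68  0.49 19.75] F [-1.43  0.03  1.34] +- [0.26 0.22 0.27] M [-0.039  0.381] [0.022 0.049] w 0.0175
```

```bash
python3 - <<'E'
from h import *
np.set_printoptions(suppress=True)
L=av(8); print(L[:,[0,2,3,5,7]].round(2)); st()
c=cam('side'); im=c['image'][165:225,235:310]; cv2.imwrite('pics/m3.png',cv2.resize(im,(750,600),interpolation=cv2.INTER_CUBIC))
c=cam('top'); h=cv2.cvtColor(c['image'],cv2.COLOR_BGR2HSV)
E
```

```text
t 15.97 claw x,y,z [18.16  0.45 19.85] F [-1.35  0.23  0.79] +- [0.25 0.21 0.13] M [-0.042  0.453] [0.01  0.018] w 0.0177
[[17.83 19.75 -1.24  0.56  0.45]
 [17.91 19.75 -1.94  0.59  0.5 ]
 [18.07 19.81 -1.29  1.22  0.48]
 [18.18 19.85 -2.88  0.55  0.51]
 [18.26 19.86 -0.68  0.6   0.37]
 [18.33 19.91 -0.59  0.44  0.4 ]
 [18.37 19.93 -1.34  1.57  0.42]
 [18.36 19.93 -0.81  0.79  0.5 ]]
t 15.97 claw vise xy mm 18.4 -0.0 z 19.93 F x,y,z vise -0.81 0.3 0.79 M -0.022 0.5 yawerr -0.0 tilt [-0.0002 -0.    ]
```

View pics/m3.png

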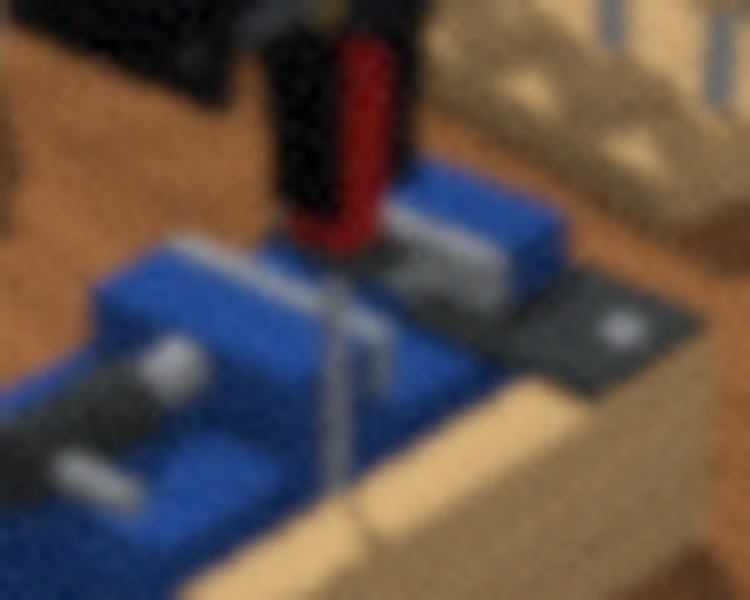

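The side view shows the shank upright at crop (335,390), inside the gap beside the rail. The foot and claw are hidden in the gap. I'll keep raking.

move_arm:
  targets:
    - [[0,-0.25,-0.01],[0,0,0],0]
    - [[0,-0.25,-0.01],[0,0,0],0]
    - [[0,-0.25,-0.01],[0,0,0],0]
    - [[0,-0.2,-0.01],[0,0,0],0]
    - [[0,-0.1,0],[0,0,0],0]
    - [[0,0,0],[0,0,0],0]

```text
time: 16.82
ee_pos: [0.5744, -0.0306, 0.1599]
eef_rot: [0.638, 0.77, 0.0, -0.0]
ft_force: [0.5, 0.8, -0.1]
width: 0.0174
grip_force: 50.0
```

```bash
python3 -c "
from h import *
av(6)"
```

```text
t 17.07 claw x,y,z [ 7.86  0.49 20.39] F [ 0.62  0.23 -0.3 ] +- [0.11 0.12 0.19] M [-0.052  0.002] [0.014 0.021] w 0.0178
```

move_arm:
  targets:
    - [[0,-0.2,0.03],[0,0,0],0]
    - [[0,-0.25,0.03],[0,0,0],0]
    - [[0,-0.25,0],[0,0,0],0]
    - [[0,-0.25,0],[0,0,0],0]
    - [[0,-0.1,0],[0,0,0],0]
    - [[0,0,0],[0,0,0],0]

```text
time: 17.82
ee_pos: [0.5642, -0.0326, 0.1595]
eef_rot: [0.638, 0.77, 0.0, -0.0]
ft_force: [1.0, 0.6, 2.4]
width: 0.0175
grip_force: 50.0
```

```bash
python3 -c "
from h import *
av(6)"
```

```text
t 18.07 claw x,y,z [-2.54  0.46 19.9 ] F [1.12 0.2  2.72] +- [0.24 0.28 0.16] M [-0.063 -0.656] [0.009 0.012] w 0.0177
```

move_arm:
  targets:
    - [[0,-0.2,-0.04],[0,0,0],0]
    - [[0,-0.25,-0.02],[0,0,0],0]
    - [[0,-0.25,0],[0,0,0],0]
    - [[0,-0.2,0],[0,0,0],0]
    - [[0,-0.1,0],[0,0,0],0]
    - [[0,0,0],[0,0,0],0]

```text
time: 18.82
ee_pos: [0.5541, -0.0345, 0.1599]
eef_rot: [0.638, 0.77, -0.0, -0.0]
ft_force: [1.0, 0.3, 2.4]
width: 0.0175
grip_force: 50.0
```

```bash
python3 -c "
from h import *
av(6)"
```

```text
t 19.07 claw x,y,z [-12.82   0.5   20.33] F [0.83 0.5  2.16] +- [0.11 0.21 0.15] M [-0.042 -0.432] [0.009 0.034] w 0.0179
```

move_arm:
  targets:
    - [[0,-0.2,-0.04],[0,0,0],0]
    - [[0,-0.2,-0.02],[0,0,0],0]
    - [[0,-0.2,0],[0,0,0],0]
    - [[0,-0.1,0],[0,0,0],0]
    - [[0,0,0],[0,0,0],0]

```text
time: 19.7
ee_pos: [0.5471, -0.0358, 0.1604]
eef_rot: [0.638, 0.77, -0.0, -0.0]
ft_force: [-0.1, -0.8, -0.8]
width: 0.0177
grip_force: 50.0
```

```bash
python3 -c "
from h import *
av(6)"
```

```text
t 19.95 claw x,y,z [-19.97   0.51  20.84] F [-0.42 -0.32 -0.05] +- [0.15 0.21 0.26] M [-0.066  0.145] [0.013 0.032] w 0.0181
```

move_arm:
  targets:
    - [[0,-0.15,0.03],[0,0,0],0]
    - [[0,-0.2,0],[0,0,0],0]
    - [[0,-0.1,0],[0,0,0],0]
    - [[0,0,0],[0,0,0],0]

```text
time: 20.45
ee_pos: [0.5428, -0.0366, 0.1601]
eef_rot: [0.638, 0.77, -0.0, -0.0]
ft_force: [-0.8, -0.5, -1.7]
width: 0.0176
grip_force: 50.0
```

```bash
python3 -c "
from h import *
av(5)"
```

```text
t 20.65 claw x,y,z [-24.29   0.51  20.62] F [-0.39  0.05 -1.07] +- [0.26 0.2  0.16] M [-0.103  0.15 ] [0.013 0.015] w 0.0175
```

move_arm:
  targets:
    - [[0,0,0.06],[0,0,0],0]
    - [[0,-0.15,0.02],[0,0,0],0]
    - [[0,-0.15,0.02],[0,0,0],0]
    - [[0,-0.1,0.01],[0,0,0],0]
    - [[0,0,0],[0,0,0],0]

```text
time: 21.28
ee_pos: [0.5392, -0.0373, 0.1592]
eef_rot: [0.638, 0.77, 0.0, 0.0]
ft_force: [1.1, 0.3, 0.8]
width: 0.0175
grip_force: 50.0
```

```bash
python3 -c "
from h import *
av(5)"
```

```text
t 21.48 claw x,y,z [-28.     0.45  19.7 ] F [ 0.87 -0.38  1.29] +- [0.14 0.23 0.2 ] M [-0.094 -0.334] [0.013 0.014] w 0.0177
```

move_arm:
  targets:
    - [[0,-0.2,0.02],[0,0,0],0]
    - [[0,-0.2,0.02],[0,0,0],0]
    - [[0,-0.15,0.01],[0,0,0],0]
    - [[0,-0.1,0],[0,0,0],0]
    - [[0,0,0],[0,0,0],0]

```text
time: 22.1
ee_pos: [0.5324, -0.0386, 0.1585]
eef_rot: [0.638, 0.77, -0.0, -0.0]
ft_force: [0.9, -0.2, 1.1]
width: 0.0178
grip_force: 50.0
```

```bash
python3 -c "
from h import *
av(5)"
```

```text
t 22.3 claw x,y,z [-34.88   0.5   18.99] F [ 0.25 -0.14  1.34] +- [0.24 0.14 0.26] M [-0.088 -0.147] [0.02  0.022] w 0.0175
```

move_arm:
  targets:
    - [[0,-0.2,0.02],[0,0,0],0]
    - [[0,-0.2,0.02],[0,0,0],0]
    - [[0,-0.2,0.02],[0,0,0],0]
    - [[0,-0.2,0.02],[0,0,0],0]
    - [[0,-0.1,0.01],[0,0,0],0]
    - [[0,0,0],[0,0,0],0]

```text
time: 23.05
ee_pos: [0.5237, -0.0402, 0.1577]
eef_rot: [0.638, 0.77, -0.0, -0.0]
ft_force: [0.2, 0.2, 0.8]
width: 0.0181
grip_force: 50.0
```

```bash
python3 -c "
from h import *
av(5)"
```

```text
t 23.25 claw x,y,z [-43.79   0.5   18.13] F [0.23 0.29 0.93] +- [0.18 0.13 0.06] M [-0.088 -0.119] [0.02  0.015] w 0.0179
```

move_arm:
  targets:
    - [[0,-0.2,0.03],[0,0,0],0]
    - [[0,-0.25,0.02],[0,0,0],0]
    - [[0,-0.25,0.03],[0,0,0],0]
    - [[0,-0.25,0.03],[0,0,0],0]
    - [[0,-0.15,0.01],[0,0,0],0]
    - [[0,0,0],[0,0,0],0]

```text
time: 24.0
ee_pos: [0.5128, -0.0423, 0.1564]
eef_rot: [0.638, 0.77, -0.0, -0.0]
ft_force: [0.4, -0.8, 1.0]
width: 0.0179
grip_force: 50.0
```

```bash
python3 -c "
from h import *
av(5)"
```

```text
t 24.2 claw x,y,z [-54.92   0.51  16.89] F [-0.46 -0.34  0.9 ] +- [0.22 0.23 0.14] M [-0.069  0.004] [0.019 0.032] w 0.0178
```

move_arm:
  targets:
    - [[0,-0.2,0.03],[0,0,0],0]
    - [[0,-0.25,0.03],[0,0,0],0]
    - [[0,-0.25,0.03],[0,0,0],0]
    - [[0,-0.25,0.03],[0,0,0],0]
    - [[0,-0.15,0.01],[0,0,0],0]
    - [[0,0,0],[0,0,0],0]

```text
time: 24.95
ee_pos: [0.502, -0.0442, 0.1551]
eef_rot: [0.638, 0.77, -0.0, -0.0]
ft_force: [-0.3, 1.7, 1.4]
width: 0.0176
grip_force: 50.0
```

```bash
python3 - <<'E'
from h import *
av(5)
c=cam('side');b=cam('top')
k=dict(interpolation=cv2.INTER_CUBIC)
for n_,c_ in(('side',c),('top',b)): 
    for y in(0,): print(n_,[proj(c_,[*(V0+d*x/1e3),.02]).round(0).tolist() for x in(-150,-100,-66)])
cv2.imwrite('pics/m4.png',np.hstack([cv2.resize(b['image'][180:250,245:315],(400,400),**k),cv2.resize(c['image'][200:280,200:280],(400,400),**k)]))
E
```

```text
t 25.15 claw x,y,z [-65.89   0.51  15.61] F [-0.07  0.03  1.42] +- [0.18 0.4  0.09] M [-0.057 -0.081] [0.013 0.022] w 0.0175
side [[237.0, 247.0], [251.0, 239.0], [259.0, 234.0]]
top [[281.0, 221.0], [278.0, 205.0], [276.0, 194.0]]
```

View pics/m4.png

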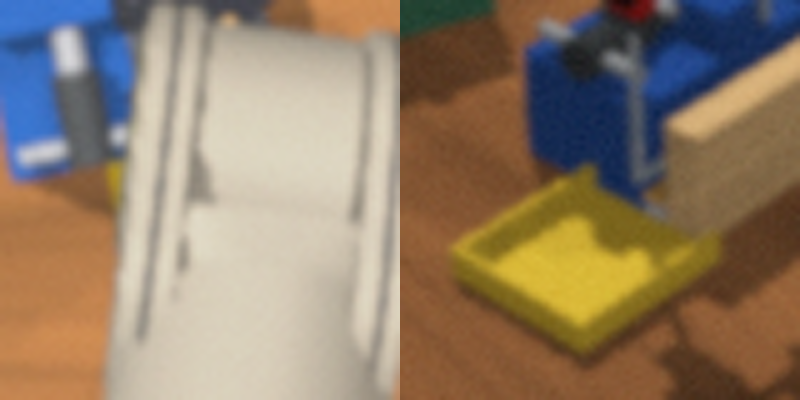

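The right panel shows the rod's foot leaving the mouth at crop (640,170), with a brass patch below it at (655,190). The nut is at the mouth, ahead of the claw.

move_arm:
  targets:
    - [[0,-0.2,0.02],[0,0,0],0]
    - [[0,-0.25,0.02],[0,0,0],0]
    - [[0,-0.25,0.03],[0,0,0],0]
    - [[0,-0.25,0.03],[0,0,0],0]
    - [[0,-0.15,0.02],[0,0,0],0]
    - [[0,0,0],[0,0,0],0]

```text
time: 26.0
ee_pos: [0.4912, -0.0463, 0.154]
eef_rot: [0.638, 0.77, -0.0, -0.0]
ft_force: [0.1, -0.6, 0.9]
width: 0.0179
grip_force: 50.0
```

```bash
cat >> h.py <<'E'
def nutpix():
    c=cam('side'); im=c['image']; h=cv2.cvtColor(im,cv2.COLOR_BGR2HSV)
    for v in range(234,244): print(v,[f"{h[v,u,0]}/{h[v,u,1]}/{h[v,u,2]}" for u in range(240,258)])
E
python3 -c "
from h import *
av(5)"
```

```text
t 26.2 claw x,y,z [-76.83   0.52  14.44] F [-0.24 -0.02  1.52] +- [0.16 0.21 0.22] M [-0.073 -0.091] [0.007 0.015] w 0.0176
```

move_arm:
  targets:
    - [[0,-0.2,0.02],[0,0,0],0]
    - [[0,-0.2,0.02],[0,0,0],0]
    - [[0,-0.2,0.02],[0,0,0],0]
    - [[0,-0.15,0.02],[0,0,0],0]
    - [[0,0,0],[0,0,0],0]

```text
time: 26.82
ee_pos: [0.4838, -0.0477, 0.1532]
eef_rot: [0.638, 0.77, -0.0, -0.0]
ft_force: [0.2, 0.1, 1.1]
width: 0.0183
grip_force: 50.0
```

```bash
python3 -c "
from h import *
av(5); nutpix()"
```

```text
t 27.02 claw x,y,z [-84.38   0.51  13.62] F [-0.1   0.22  1.15] +- [0.2  0.25 0.14] M [-0.099 -0.056] [0.019 0.018] w 0.018
234 ['110/92/80', '111/70/87', '111/35/96', '111/63/93', '110/124/84', '110/152/89', '110/139/86', '110/106/91', '110/67/87', '109/44/92', '109/38/93', '108/29/87', '170/9/88', '13/70/105', '18/104/118', '17/109/131', '17/121/124', '17/115/129']
235 ['109/92/75', '108/70/88', '114/36/98', '111/58/102', '111/99/93', '109/108/97', '112/77/103', '109/61/105', '112/40/95', '113/22/94', '130/9/86', '158/12/83', '4/25/83', '15/71/100', '16/103/121', '17/114/125', '17/120/128', '16/119/122']
236 ['107/67/76', '111/56/86', '115/28/99', '108/33/102', '112/53/106', '112/51/114', '108/38/115', '110/36/107', '109/30/93', '165/6/82', '11/59/91', '15/98/94', '16/97/95', '16/93/104', '16/116/119', '16/115/122', '18/121/126', '17/114/127']
237 ['21/33/78', '103/21/87', '105/16/98', '111/24/105', '110/27/114', '111/29/115', '109/32/110', '112/40/96', '125/19/80', '12/63/89', '17/121/101', '18/143/107', '17/143/105', '16/122/111', '17/117/122', '17/113/126', '17/116/125', '16/118
[... 806 characters left out ...]
 '23/169/116', '21/160/107', '18/146/103', '18/152/99', '18/163/94', '19/161/98', '17/146/101', '17/113/106', '16/93/107', '16/89/112', '17/108/125', '16/117/124', '17/118/127', '17/117/129']
242 ['23/193/123', '23/189/124', '23/190/121', '22/188/122', '22/185/116', '19/181/110', '18/164/112', '18/168/108', '17/169/104', '17/151/108', '18/131/105', '17/78/108', '13/62/111', '16/84/112', '16/104/120', '17/112/125', '16/119/124', '15/119/122']
243 ['23/197/123', '24/202/120', '23/200/120', '22/197/114', '21/183/114', '20/173/109', '18/172/110', '18/174/104', '18/174/107', '20/157/112', '20/139/112', '20/101/109', '18/79/110', '17/89/109', '18/111/119', '18/121/120', '19/118/121', '17/118/123']
```

The brass patch now runs down and left over the mouth to about (246,243), so the nut is hanging over the edge. I'll push it over.

move_arm:
  targets:
    - [[0,-0.2,0.02],[0,0,0],0]
    - [[0,-0.25,0.02],[0,0,0],0]
    - [[0,-0.25,0.02],[0,0,0],0]
    - [[0,-0.2,0.02],[0,0,0],0]
    - [[0,0,0],[0,0,0],0]

```text
time: 27.7
ee_pos: [0.4748, -0.0494, 0.1523]
eef_rot: [0.638, 0.77, -0.0, -0.0]
ft_force: [0.2, 0.5, 0.9]
width: 0.0176
grip_force: 50.0
```

```bash
cat >> h.py <<'E'
def brass():
    c=cam('side'); h=cv2.cvtColor(c['image'],cv2.COLOR_BGR2HSV)
    m=(h[...,0]>=15)&(h[...,0]<=20)&(h[...,1]>135)&(h[...,2]>60); m[:225]=0;m[262:]=0;m[:,:215]=0;m[:,256:]=0
    k,l,s_,ce=cv2.connectedComponentsWithStats(m.astype(np.uint8))
    for i in range(1,k):
        if s_[i,4]>5:
            p=onz(c,*ce[i],.008)[:2]-V0; print('brass',s_[i].tolist(),ce[i].round(1),'vise xy if z=8',(d@p*1e3).round(0),(n@p*1e3).round(0))
E
python3 -c "
from h import *
av(5); brass()"
```

```text
t 27.9 claw x,y,z [-93.52   0.54  12.76] F [-0.25  0.22  0.79] +- [0.15 0.09 0.31] M [-0.094  0.127] [0.016 0.026] w 0.0175
brass [215, 235, 17, 12, 29] [222.6 240.3] vise xy if z=8 -143.0 64.0
brass [242, 239, 9, 8, 35] [245.9 242.7] vise xy if z=8 -109.0 9.0
brass [215, 258, 7, 4, 12] [217.8 259.8] vise xy if z=8 -211.0 12.0
brass [250, 258, 6, 4, 10] [252.8 259.6] vise xy if z=8 -150.0 -55.0
```

move_arm:
  targets:
    - [[0,-0.25,0.01],[0,0,0],0]
    - [[0,-0.25,0],[0,0,0],0]
    - [[0,-0.25,0],[0,0,0],0]
    - [[0,-0.25,0],[0,0,0],0]
    - [[0,-0.25,0],[0,0,0],0]
    - [[0,0,0],[0,0,0],0]

```text
time: 28.7
ee_pos: [0.4628, -0.0516, 0.1523]
eef_rot: [0.638, 0.77, 0.0, -0.0]
ft_force: [0.5, -0.5, -2.1]
width: 0.0175
grip_force: 50.0
```

```bash
python3 -c "
from h import *
av(5); brass()"
```

```text
t 28.9 claw x,y,z [-105.57    0.55   12.83] F [ 0.11 -0.33 -1.77] +- [0.2  0.27 0.26] M [-0.077  0.038] [0.01  0.015] w 0.0177
brass [215, 235, 18, 11, 29] [223.4 239.7] vise xy if z=8 -140.0 65.0
brass [239, 243, 10, 6, 36] [243.7 245.5] vise xy if z=8 -122.0 5.0
brass [215, 258, 7, 4, 12] [217.6 259.8] vise xy if z=8 -211.0 12.0
brass [250, 258, 6, 4, 10] [252.8 259.7] vise xy if z=8 -150.0 -55.0
```

The claw is off the floor and the nut is about 20 mm past the mouth. I'll lift and go back over the stand.

move_arm:
  targets:
    - [[0,0,-1],[0,0,0],0]
    - [[0,0,-3],[0,0,0],0]
    - [[0,0,-4],[0,0,0],0]
    - [[0,0,-4],[0,0,0],0]
    - [[0,0,-3.5],[0,0,0],0]
    - [[0,0,-2],[0,0,0],0]
    - [[-1.6,0.1,0],[0,0,0],0]
    - [[-3.3,0.2,0],[0,0,0],0]
    - [[-3.6,0.3,0],[0,0,0],0]
    - [[-3.6,0.3,0],[0,0,0],0]
    - [[-3.6,0.3,0],[0,0,0],0]
    - [[-3.6,0.3,0],[0,0,0],0]
    - [[-2.5,0.2,0],[0,0,0],0]
    - [[-1.5,0.1,0],[0,0,-0.05],0]
    - [[0,0,0],[0,0,-0.055],0]
    - [[0,0,0],[0,0,0],0]
    - [[0,0,0],[0,0,0],0]

```text
time: 31.08
ee_pos: [0.5239, -0.2769, 0.3276]
eef_rot: [0.597, 0.802, 0.0, -0.0]
ft_force: [-0.2, 0.6, -2.0]
width: 0.0175
grip_force: 50.0
```

```bash
python3 - <<'E'
from h import *
go((.5231,-.2772,.22),.291); brass()
c=cam('top'); h=cv2.cvtColor(c['image'],cv2.COLOR_BGR2HSV)[204:242,262:304]
y=(h[...,0]>=20)&(h[...,1]>150); b=(h[...,0]>=14)&(h[...,0]<24)
print('top tray pts'); 
for x in(-200,-150,-120,-100): print(x,proj(c,[*(V0+d*x/1e3),.008]).round(1))
for v in range(0,38,2): print(v+204,' '.join(f"{h[v,u,0]}/{h[v,u,2]}" for u in range(8,32,2)))
# side: where is claw vs expected (slip check)
s=r.read_state();p=np.array(s['ee_pos']);Rm=R.from_quat(s['eef_rot']);a=cam('side')
im=a['image'].astype(int)
for z in(.08,.11): 
    for e in(0,.003): print(z,e,proj(a,p+Rm.apply([e,0,z])).round(2))
    v=int(proj(a,p+Rm.apply([.002,0,z]))[1]);u=int(proj(a,p+Rm.apply([.002,0,z]))[0]); print(v,[(k,tuple(int(t) for t in im[v,k])) for k in range(u-6,u+7)])
E
```

```text
t 31.07 pos [ 0.5239 -0.2769  0.3276] yaw 0.2904 tilt [0. 0.] F [-0.23  0.57 -2.05] M [-0.08  0.04 -0.01] w 0.0175 q [-0.45  0.38  1.16  1.42 -0.35  1.56  0.98]
 turn [ 0.    -0.    -0.001] shift before turn [-1.000e-02 -8.000e-02  1.076e+01] after [-0.   -0.08 10.76]
brass [215, 235, 18, 11, 32] [223.3 239.7] vise xy if z=8 -140.0 65.0
brass [239, 243, 10, 6, 36] [243.6 245.5] vise xy if z=8 -122.0 5.0
brass [215, 258, 7, 4, 9] [218.  259.9] vise xy if z=8 -210.0 11.0
brass [250, 258, 6, 4, 8] [252.9 259.6] vise xy if z=8 -150.0 -55.0
top tray pts
-200 [284.5 236.2]
-150 [281.2 220.6]
-120 [279.3 211.3]
-100 [278.  205.1]
204 112/158 111/151 110/146 114/151 3/172 17/169 19/203 20/214 22/192 23/194 24/191 25/180
206 117/129 13/117 19/141 21/170 23/180 24/181 25/182 25/183 25/185 25/193 24/191 25/179
208 23/177 24/182 25/181 24/183 22/178 23/176 25/181 25/182 25/190 25/194 25/203 25/209
210 25/183 25/182 25/182 24/181 19/177 20/168 24/180 25/184 25/193 25/199 25/203 27/233
212 25/182 25/181 25/183 24/173 19/139 21/153 25/179 25/206 25/224 27/237 27/235 27/238
214 25/186 25/197 25/197 
[... 1206 characters left out ...]

0.08 0 [318.74 201.81]
0.08 0.003 [317.51 201.38]
201 [(311, (62, 104, 158)), (312, (62, 104, 157)), (313, (60, 101, 154)), (314, (62, 101, 151)), (315, (70, 101, 142)), (316, (81, 94, 118)), (317, (94, 98, 110)), (318, (89, 97, 111)), (319, (76, 98, 132)), (320, (67, 99, 147)), (321, (63, 103, 151)), (322, (56, 95, 145)), (323, (60, 97, 149))]
0.11 0 [317.98 213.77]
0.11 0.003 [316.76 213.32]
213 [(311, (56, 91, 143)), (312, (54, 90, 142)), (313, (55, 95, 143)), (314, (62, 92, 135)), (315, (82, 100, 126)), (316, (95, 96, 106)), (317, (114, 113, 115)), (318, (123, 122, 126)), (319, (135, 136, 140)), (320, (135, 136, 142)), (321, (120, 123, 134)), (322, (95, 107, 128)), (323, (77, 98, 130))]
```

The top view shows the nut lying flat in the tray near (279,212), x about -121 mm, and the rod hasn't slipped. I'll lower it into the slot.

move_arm:
  targets:
    - [[0,-0.1,2],[0,0,0],0]
    - [[0,0,2.5],[0,0,0],0]
    - [[0,0,1.5],[0,0,0],0]
    - [[0,0,1],[0,0,0],0]
    - [[0,0,0.6],[0,0,0],0]
    - [[0,0,0],[0,0,0],0]

```text
time: 31.98
ee_pos: [0.5229, -0.2776, 0.2514]
eef_rot: [0.597, 0.802, 0.0, 0.0]
ft_force: [0.5, -0.1, -2.0]
width: 0.0176
grip_force: 50.0
```

```bash
python3 -c "
from h import *
go((.5231,-.2772,.1485),.291); av(4)"
```

```text
t 31.98 pos [ 0.5229 -0.2776  0.2514] yaw 0.2909 tilt [0. 0.] F [ 0.52 -0.09 -2.04] M [-0.09  0.    0.04] w 0.0176 q [-0.45  0.41  1.14  1.55 -0.38  1.42  1.01]
 turn [ 0. -0. -0.] shift before turn [ 0.03  0.04 10.29] after [ 0.03  0.04 10.29]
t 32.12 claw x,y,z [ -88.93 -228.16  112.18] F [ 0.4  -0.02 -2.24] +- [0.16 0.06 0.19] M [-0.068  0.029] [0.018 0.009] w 0.0179
```

Inside the slot by 18 mm with no contact force. Lowering the rest of the way.

move_arm:
  targets:
    - [[0.05,0.03,1.5],[0,0,0],0]
    - [[0,0,2.2],[0,0,0],0]
    - [[0,0,2.2],[0,0,0],0]
    - [[0,0,2],[0,0,0],0]
    - [[0,0,1],[0,0,0],0]
    - [[0,0,0.5],[0,0,0],0]
    - [[0,0,0.3],[0,0,0],0]
    - [[0,0,0.2],[0,0,0],0]
    - [[0,0,0],[0,0,0],0]
    - [[0,0,0],[0,0,0],0]

```text
time: 33.38
ee_pos: [0.5231, -0.2771, 0.1526]
eef_rot: [0.597, 0.802, 0.0, 0.0]
ft_force: [-0.7, -0.7, -2.6]
width: 0.0174
grip_force: 50.0
```

```bash
python3 -c "
from h import *
go((.5231,-.2772,.1485),.291); av(4)"
```

```text
t 33.38 pos [ 0.5231 -0.2771  0.1526] yaw 0.2911 tilt [ 0. -0.] F [-0.68 -0.65 -2.57] M [-0.06  0.05  0.03] w 0.0174 q [-0.4   0.49  1.07  1.69 -0.45  1.24  1.06]
 turn [0. 0. 0.] shift before turn [-0.01 -0.    0.41] after [-0.01 -0.    0.41]
t 33.52 claw x,y,z [ -88.69 -227.48   13.01] F [-0.16 -0.03 -1.65] +- [0.28 0.32 0.33] M [-0.077  0.046] [0.02  0.006] w 0.0176
```

move_arm:
  targets:
    - [[0,0,0.15],[0,0,0],0]
    - [[0,0,0.15],[0,0,0],0]
    - [[0,0,0.1],[0,0,0],0]
    - [[0,0,0],[0,0,0],0]
    - [[0,0,0],[0,0,0],0]

```text
time: 34.15
ee_pos: [0.5229, -0.277, 0.1485]
eef_rot: [0.597, 0.802, 0.0, -0.0]
ft_force: [-1.8, 1.7, 3.3]
width: 0.0178
grip_force: 50.0
```

```bash
python3 -c "
from h import *
go((.5231,-.2772,.1485),.291); av(4)"
```

```text
t 34.15 pos [ 0.5229 -0.277   0.1485] yaw 0.291 tilt [0. 0.] F [-1.83  1.72  3.32] M [ 0.27  0.49 -0.02] w 0.0178 q [-0.4   0.49  1.07  1.69 -0.46  1.23  1.06]
 turn [ 0. -0.  0.] shift before turn [-0.02  0.01 -0.  ] after [-0.02  0.01 -0.  ]
t 34.3 claw x,y,z [ -88.82 -227.38    8.98] F [-1.71  2.67  4.09] +- [0.22 0.25 0.34] M [0.405 0.479] [0.025 0.022] w 0.0178
```

The collar is seated. I'll release and retreat.

move_arm:
  targets:
    - [[0,0,0],[0,0,0],40]
    - [[0,0,0],[0,0,0],60]
    - [[0,0,0],[0,0,0],60]
    - [[0,0,0],[0,0,0],60]
    - [[0,0,0],[0,0,0],60]
    - [[0,0,0],[0,0,0],60]
    - [[0,0,0],[0,0,0],60]
    - [[0,0,0],[0,0,0],60]
    - [[0,0,-1],[0,0,0],60]
    - [[0,0,-3],[0,0,0],60]
    - [[0,0,-4],[0,0,0],60]
    - [[0,0,-4],[0,0,0],60]
    - [[0,0,-3],[0,0,0],60]
    - [[0,0,0],[0,0,0],60]
    - [[0,0,0],[0,0,0],60]

```text
time: 36.17
ee_pos: [0.5228, -0.2769, 0.2981]
eef_rot: [0.597, 0.802, 0.0, -0.0]
ft_force: [-0.8, -0.1, -0.3]
width: 0.052
grip_force: 0.0
```

```bash
python3 - <<'E'
from h import *
go((.5231,-.2772,.1485),.291); brass()
S0=np.load('side0.npy',allow_pickle=True).item()['image'].astype(int); c=cam('side'); 
D=np.abs(c['image'].astype(int)-S0).sum(2)
h=cv2.cvtColor(c['image'],cv2.COLOR_BGR2HSV); m=((h[...,0]<8)|(h[...,0]>172))&(h[...,1]>170)&(h[...,2]>90)
y,x=np.nonzero(m[215:255,300:332]); print('red handle now',x.min()+300,x.max()+300,y.min()+215,y.max()+215,x.mean()+300,y.mean()+215)
h=cv2.cvtColor(S0.astype(np.uint8),cv2.COLOR_BGR2HSV); m=((h[...,0]<8)|(h[...,0]>172))&(h[...,1]>170)&(h[...,2]>90)
y,x=np.nonzero(m[215:255,300:332]); print('red handle before',x.min()+300,x.max()+300,y.min()+215,y.max()+215,x.mean()+300,y.mean()+215)
print('diff in stand region',D[222:300,295:345].mean(),'tray/vise',D[190:270,210:305].mean())
E
```

```text
t 36.17 pos [ 0.5228 -0.2769  0.2981] yaw 0.291 tilt [-0.  0.] F [-0.79 -0.13 -0.27] M [-0.06 -0.    0.02] w 0.052 q [-0.45  0.39  1.16  1.48 -0.36  1.51  0.99]
 turn [-0. -0.  0.] shift before turn [-0.04  0.02 14.96] after [-0.04  0.02 14.96]
brass [215, 235, 19, 12, 32] [223.3 239.8] vise xy if z=8 -141.0 65.0
brass [239, 243, 11, 6, 40] [243.7 245.5] vise xy if z=8 -122.0 5.0
brass [215, 258, 6, 4, 9] [217.4 259.6] vise xy if z=8 -210.0 13.0
brass [250, 258, 6, 4, 9] [252.7 259.7] vise xy if z=8 -150.0 -55.0
red handle now 309 321 221 246 314.8508064516129 232.9959677419355
red handle before 310 321 221 245 315.26666666666665 232.61666666666667
diff in stand region 27.322051282051284 tray/vise 25.424605263157893
```

The handle is back where it started, the nut is at rest in the tray, and the gripper is clear.

```bash
python3 -c "
from bench import r
print(r.close_job())"
```

```text
the job is handed in; nothing more can be done
None
```

The nut is lying flat in the yellow tray, the rod is back upright in its stand with the gripper clear, and the job was handed in at about 36 s; no verdict came back.

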